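Match a centrifuge carrier on the balance

ROBOT

A 6-joint arm with a two-finger parallel gripper is mounted at the origin on the work surface. World frame = base frame: x ahead of the robot, y to its left, z up, the work surface at z = 0. Lengths are in m, angles in rad, forces in N, time in s.
With the tool pointing down it reaches from about 0.325 to 0.85 m from the base axis. Payload 4.4 kg.
Tool frame: the origin (TCP) lies at the very end of the fingers, on their centre line; the grasp point (between the pads) lies 19 mm behind it; z points along the fingers, y is the line along which they close (so a half turn about z gives the same grasp; the last joint's range is limited). The gripper opens to 94 mm and grips with 3 to 60 N. Pads are 16 mm wide; open, the fingers measure 119 mm over their backs; the gripper's body (75 mm by 177 mm) begins 78 mm behind the grasp point.
Start: joints at [1.079, 0.207, 1.542, -0, 1.393, -0.15], TCP at [0.192, 0.542, 0.205] pointing down, gripper open.
Joint ranges: [-2.73, 2.73], [-0.86, 2.22], [0.23, 2.46], [-1.11, 4.25], [0.08, 2.63], [-2.82, 2.82]. Speed limits (rad/s): [2.79, 2.79, 3.14, 3.14, 3.14, 3.14].

INTERFACE

Orientations are given as a unit quaternion [x, y, z, w].
In Python, from workcell import manip gives the robot as it stands.
- The arm moves only by the shell command python3 -m crank 'ROWS'. ROWS is a JSON object of lists of equal length, an entry for each row: "rot": the turn, a rotation vector about the tool's x, y, z in degrees, a list of three; "travel": the shift along the tool's x, y, z in cm, a list of three; "fingers": the finger opening in cm, from 0 to 9.4. In form: {"rot": [[rx, ry, rz], ...], "travel": [[tx, ty, tz], ...], "fingers": [fingers, ...]}. A call has 1 to 5 rows; each row is the pose to reach, as a shift and turn from the pose commanded when the call began, along the tool's axes at that moment; what a row does not reach only later rows make up. A row lasts 1/10 s, in which the tool goes at most 50 mm and 8.59 degrees, less where a joint would pass 70% of its speed; a pose out of reach is approached as far as the arm can. A call with a gripper value outside its range is refused whole. The fingers move at their own pace and stop on an object; the grip force is fixed at half the most. Time passes only in rows, so rows that repeat a pose let the fingers close. It gives the time, the measured TCP pose, the force, the opening and the grip force at its end, in the units of the state.
- manip.state(): the state, without advancing time (a new reading comes with each control period).
- manip.grab_frame(name): name is "scene" or "top"; returns (picture, depth): 400x640x3 uint8, red, green, blue; 400x640 float32, m along the optical axis (not along the pixel's ray), 0 where there is no reading.
- manip.camera_info(name): a dict with "fovy" (degrees; the focal length in pixels is half the picture's height over the tangent of half this angle, whatever the lens; pixels are square), "cx", "cy" (the principal point, pixels), "D" ([k1, k2, p1, p2, k3] as OpenCV has them; the pictures are not rectified), "origin" and "orientation" of the camera in the world. Camera axes: x right, y down, z forward; pixel columns grow to the right and rows downward; lengths in m; the calibration is good to about 2 mm. A picture is of the moment at which its call begins. camera_info takes no time and is no camera call.
- manip.hand_in(): hands the job in; it is judged then, once.
The state is a dict: "clock": time; "joints": joint angles; "dq": joint speeds; "joint_efforts": joint torques, N m; "tool_pos": TCP position; "tcp_rot": TCP orientation; "wrist_force": force on the tool from outside, world axes, zero at the start; "wrist_torque": the same for the moment, N m; "grip_width": opening from 0.0 (shut) to 1.0 (fully open); "grasp_force": force on a finger pad.
Only numpy, scipy, OpenCV 4.12 (cv2) and the standard library are available. Lean on these libraries where they do the work, as an engineer would, in place of code of your own. Each camera call takes 0.05 s, during which the arm holds its last target. There are 200 camera calls.

TASK

Use the balance to find which of the two look-alike sealed carriers weighs the same as the reference carrier fixed in the other pan: leave that one standing fully down in the ring on the empty pan, with the beam level, and stand the underweight one upright in the steel tray. The ring may sit a little off the middle of the pan, so feel for it gently, never pressing hard on the delicate beam, and leave everything else where it is.

Things in the scene. Friction and masses are not known exactly. Their poses are not given: they have to be found in the camera images.
- carrier_a: one of two sealed carriers that look alike (a), upright, 95 mm tall: aluminium barrel 32 mm in diameter from the flat foot to 64 mm, then a grey cap 36 mm in diameter from 64 to 95 mm (grip there). Origin: centre of the underside; z up. Hidden weight: one weighs what the reference does (about 200 g), the other 95 to 130 g; which is which changes.
- carrier_b: one of two sealed carriers that look alike (b), upright, 95 mm tall: aluminium barrel 32 mm in diameter from the flat foot to 64 mm, then a grey cap 36 mm in diameter from 64 to 95 mm (grip there). Origin: centre of the underside; z up. Hidden weight: one weighs what the reference does (about 200 g), the other 95 to 130 g; which is which changes.
- balance: fixed equal-arm balance, base 130 (x) x 210 (y) x 16 mm, upright scale plate and needle over its middle to 185 mm. Origin: centre of the underside. Beam along its y axis, pivot 95 mm above the origin; the pans, 140 mm either side, always stay level. Empty pan on the -y side; the +y pan carries a fixed reference carrier reaching 210 mm above the table.
- pan: the empty pan: steel plate 130 (x) x 94 (y) mm. Origin: centre of its upper face; axes as the balance's. It moves with the beam: 95 mm above the table when level, 18 mm higher or lower at the stops (and there 1.2 mm nearer the pivot). On it lies the seat plate with the ring. More than 20 N on pan or seat plate damages the bearings.
- pan_mid (a point): on the pan, 12 mm above its origin: height of the seat plate's upper face. The seat plate, 96 (x) x 84 (y) x 12 mm, has a round through-hole of 35.5 mm with a 2 mm chamfer (the ring): a carrier's foot must drop into it down to the pan's face. It is clamped up to 14 mm off this point along the pan's x, either way (y is centred); that offset changes and is NOT measured.
- beam (a joint): beam tilt, rad: 0 level, positive with the empty pan down, stops at -0.13 and +0.13. Well damped, settles in about 1.5 s: at -0.13 with that pan empty, -0.07 to -0.13 with the underweight carrier, within 0.015 of level with the matching one. Pressing on the empty pan: 1 N starts it down, 2 N brings it level, 3 N to the lower stop (slowly); there it is rigid.
- tray: fixed shallow square steel tray, 120 x 120 mm outside, 22 mm high, wall 3 mm, floor 3 mm. Origin: centre of the underside.
- tube_rack: white plastic rack, 100 x 170 x 93 mm with purple-capped tubes; bystander, origin under its centre.
- spray: green spray bottle, 68 mm across, 190 mm tall; bystander, origin under its centre.
- bottle: clear bottle, 60 mm across, 170 mm tall; bystander, origin under its centre.
- forceps_cup: steel cup, 60 mm across, 100 mm tall (forceps inside reach 155 mm); bystander, origin under its centre.
- specimen_jar: small jar, 52 mm across, 55 mm tall; bystander, origin under its centre.
- tape_roll: roll of paper tape lying flat, 72 mm across, 20 mm high; bystander, origin under its centre.
There are look-alikes about, which are no part of the job. Leave any purple look-alike of the carrier_b alone.

How it is judged:
On the way:
1. a carrier stands fully down in the ring on the pan, let go (((horizontal distance between carrier_a and pan below 0.018 m and z of carrier_a in the frame of pan between -0.004 and 0.004 m and angle between carrier_a's own z axis and vertical below 0.08 rad and contact force between the fingers and carrier_a below 0.05 N) or (horizontal distance between carrier_b and pan below 0.018 m and z of carrier_b in the frame of pan between -0.004 and 0.004 m and angle between carrier_b's own z axis and vertical below 0.08 rad and contact force between the fingers and carrier_b below 0.05 N))), for 0.3 s.
At the end, for the whole second after the job is handed in: One carrier stands upright (within 0.08 rad) in the ring of the empty pan, its foot within 4 mm of the pan's face and let go, the beam at rest within 0.03 rad of level; the other carrier stands upright and still on the tray's floor, its axis within 45 mm of the tray's centre along both tray axes (((horizontal distance between carrier_a and pan below 0.018 m and z of carrier_a in the frame of pan between -0.004 and 0.004 m and angle between each of carrier_a, carrier_b's own z axis and vertical below 0.08 rad and contact force between the fingers and carrier_a below 0.05 N and x of carrier_b in the frame of tray between -0.045 and 0.045 m and y of carrier_b in the frame of tray between -0.045 and 0.045 m and z of carrier_b in the frame of tray below 0.008 m and linear speed of carrier_b below 0.02 m/s and value of joint beam between -0.03 and 0.03 rad and velocity of joint beam between -0.05 and 0.05 rad/s) or (horizontal distance between carrier_b and pan below 0.018 m and z of carrier_b in the frame of pan between -0.004 and 0.004 m and angle between each of carrier_b, carrier_a's own z axis and vertical below 0.08 rad and contact force between the fingers and carrier_b below 0.05 N and x of carrier_a in the frame of tray between -0.045 and 0.045 m and y of carrier_a in the frame of tray between -0.045 and 0.045 m and z of carrier_a in the frame of tray below 0.008 m and linear speed of carrier_a below 0.02 m/s and value of joint beam between -0.03 and 0.03 rad and velocity of joint beam between -0.05 and 0.05 rad/s))); the robot touches nothing.
It fails at once if the empty pan or its seat plate is loaded with more than 20 N (contact force between pan and anything else above 20 N).
It fails at once if a bystander is moved by more than 30 mm (distance of any of tube_rack, spray, bottle, forceps_cup, specimen_jar, tape_roll from where it was at the start of the episode above 0.03 m).
It also fails if it takes over 72 s, if anything falls off the work surface, if the arm or the gripper's body presses on something with over 40 N, if the wrist force passes 120 N, or if a joint passes its speed limit or range.

## Working session

There is one attempt and no reset: what is moved stays moved. The work goes in short steps, Python scripts to look and compute and a shell command to move; the robot and the scene stay as the last step left them, time stands still between calls to the robot, and variables do not carry over. Pictures are saved under pics/ and viewed, at most 10 in all, crops included, and the job is handed in when it is done.

```bash
mkdir -p pics; cat > h.py <<'E'
import numpy as np, cv2
from workcell import manip
from scipy.spatial.transform import Rotation as R
def cam(n):
    c=manip.camera_info(n); f=200/np.tan(np.radians(c["fovy"])/2)
    return np.array([[f,0,c["cx"]],[0,f,c["cy"]],[0,0,1]]),np.array(c["D"]),np.array(c["origin"]),R.from_quat(c["orientation"])
def ray(n,u,v):
    K,D,o,r=cam(n); p=cv2.undistortPoints(np.array([[[u,v]]],float),K,D)[0,0]
    return o,r.apply([p[0],p[1],1])
def atz(n,u,v,z):
    o,d=ray(n,u,v); return o+d*(z-o[2])/d[2]
def world(n,dep):
    K,D,o,r=cam(n); g=np.stack(np.meshgrid(np.arange(640),np.arange(400)),-1).reshape(-1,1,2).astype(float)
    p=cv2.undistortPoints(g,K,D)[:,0]; z=dep.reshape(-1,1)
    return (r.apply(np.hstack([p*z,z]))+o).reshape(400,640,3)
def proj(n,P):
    K,D,o,r=cam(n); q=r.inv().apply(np.atleast_2d(P)-o)
    return cv2.projectPoints(q.reshape(-1,1,3),np.zeros(3),np.zeros(3),K,D)[0][:,0]
E
python3 - <<'E'
from h import *
for n in("scene","top"):
    im,d=manip.grab_frame(n); cv2.imwrite(f"pics/{n}0.png",im[:,:,::-1]); np.save(n+"0.npy",d)
    print(manip.camera_info(n))
print(manip.state())
E
```

```text
{'fovy': 57.10623620665728, 'cx': 316.1650049624049, 'cy': 200.90983829846658, 'D': array([-0.01011061,  0.        ,  0.        ,  0.        ,  0.        ]), 'origin': array([1.4480043 , 0.15671897, 0.65109465]), 'orientation': array([ 0.54707126,  0.68525209, -0.37477615, -0.30114025])}
{'fovy': 51.32649752775547, 'cx': 321.85662842140493, 'cy': 197.8296822164365, 'D': array([-0.03753398,  0.        ,  0.        ,  0.        ,  0.        ]), 'origin': array([ 0.48918417, -0.04232688,  1.08306509]), 'orientation': array([-0.70406253,  0.70868536, -0.02233777,  0.03952273])}
{'clock': 0.1, 'joints': array([ 1.07946900e+00,  2.07351884e-01,  1.54278621e+00,  3.73916503e-05,
        1.39347543e+00, -1.50527093e-01]), 'dq': array([ 0.00016701, -0.00030474, -0.00424782,  0.00095073,  0.00016405,
        0.00048257]), 'joint_efforts': array([-6.58070530e-04, -3.71863961e+01, -2.82292092e+01,  7.00314576e-02,
        3.12240631e-02, -5.49384674e-05]), 'tool_pos': array([0.1918629 , 0.54129155, 0.204409  ]), 'tcp_rot': array([ 1.69579869e-01,  9.85515929e-01, -9.53040543e-04, -3.36197836e-04]), 'wrist_force': array([ 0.31468872,  1.09072028, -0.00777517]), 'wrist_torque': array([-0.00713997,  0.05189057, -0.00932252]), 'grasp_force': 0.0, 'grip_width': 1.0028386382918522}
```

View pics/scene0.png

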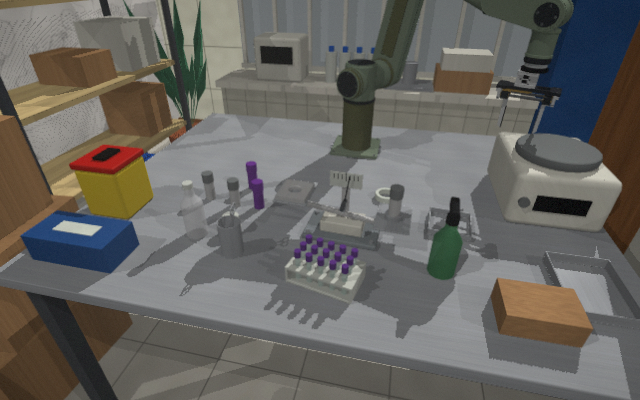

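View pics/top0.png

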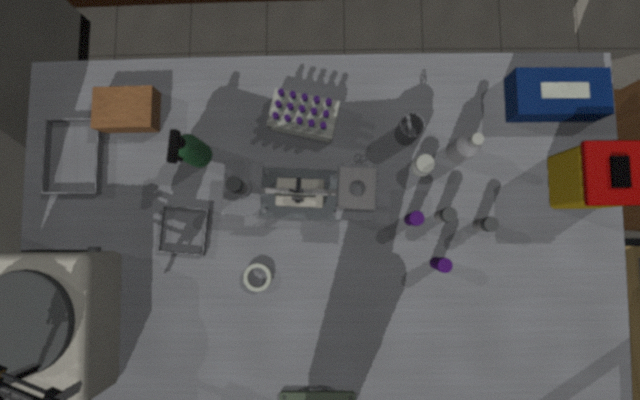

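Both views agree. Candidates for the carriers in the top view are grey caps at (448,214) and (488,224), purple decoys at (415,218) and (442,265), the white jar at (424,163), and the reference at (235,185). I choose the two free grey-capped ones. The empty pan with its ring is at about (357,188). The square tray is at about (185,231); the larger rectangle at (72,157) is a decoy tray.

```bash
python3 - <<'E'
from h import *
im=cv2.imread("pics/top0.png"); d=np.load("top0.npy"); W=world("top",d)
for nm,(u,v) in dict(c1=(448,214),c2=(488,224),p1=(415,218),p2=(442,265),ref=(235,185),jar=(424,163),panc=(357,188),bottle=(470,143),cup=(410,125),spray=(190,150)).items():
    w=W[v-16:v+17,u-16:u+17].reshape(-1,3); w=w[(w[:,2]>.01)&(d[v-16:v+17,u-16:u+17].ravel()>0)]
    zt=np.percentile(w[:,2],95); t=w[w[:,2]>zt-.012]; print(nm,zt.round(3),((t.max(0)+t.min(0))/2).round(4),np.ptp(t,0).round(3),len(t))
for nm,(u0,u1,v0,v1,z0,z1) in dict(tray=(150,220,195,265,.012,.03),pan=(335,385,160,215,.105,.14),panplate=(335,385,160,215,.09,.14)).items():
    w=W[v0:v1,u0:u1].reshape(-1,3); t=w[(w[:,2]>z0)&(w[:,2]<z1)]
    print(nm,len(t),np.median(t[:,2]).round(4),t.min(0).round(4),t.max(0).round(4), cv2.minAreaRect((t[:,:2]*1000).astype(np.float32)))
np.set_printoptions(linewidth=200)
print((W[170:212:3,338:380:2,2]*1000).astype(int))
a=cv2.resize(im[150:275,330:510],None,fx=4.2,fy=4.2,interpolation=cv2.INTER_CUBIC); cv2.imwrite("pics/crop1.png",a)
E
```

```text
c1 0.099 [ 0.5354 -0.3193  0.0944] [0.034 0.037 0.013] 191
c2 0.1 [ 0.5121 -0.4172  0.0959] [0.035 0.036 0.013] 197
p1 0.099 [ 0.5277 -0.2422  0.0945] [0.035 0.036 0.013] 184
p2 0.099 [ 0.4159 -0.3049  0.0945] [0.033 0.035 0.014] 197
ref 0.174 [0.6029 0.1767 0.1705] [0.033 0.032 0.015] 197
jar 0.06 [ 0.6651 -0.2742  0.0554] [0.045 0.046 0.015] 283
panc 0.13 [ 0.5956 -0.1006  0.125 ] [0.075 0.075 0.015] 927
bottle 0.173 [ 0.6981 -0.3662  0.1691] [0.027 0.026 0.015] 134
cup 0.15 [ 0.7481 -0.2182  0.1485] [0.041 0.008 0.02 ] 43
spray 0.19 [0.6813 0.3021 0.1866] [0.067 0.009 0.016] 125
tray 361 0.0216 [0.4378 0.2771 0.012 ] [0.5668 0.4087 0.0283] ((502.7833251953125, 342.8291015625), (123.29862976074219, 120.66078186035156), 84.90503692626953)
pan 2026 0.1258 [ 0.5356 -0.149   0.1095] [ 0.6541 -0.0494  0.1324] ((593.64404296875, -99.27030944824219), (94.09307861328125, 119.92032623291016), 86.90776062011719)
panplate 2026 0.1258 [ 0.5356 -0.149   0.1095] [ 0.6541 -0.0494  0.1324] ((593.64404296875, -99.27030944824219), (94.09307861328125, 119.92032623291016), 86.90776062011719)
[[ 115  1
[... 803 characters left out ...]
  118  115  126  130  126  127  125  125  114    3]
 [ 124  125  126  125  127  128  128  126  117  114  113  115  126  127  129  127  125  129  126  112    2]
 [ 127  128  127  127  126  127  124  128  126  126  128  126  127  128  127  127  125  127  126  113    3]
 [ 124  127  128  127  128  126  125  125  123  127  127  128  127  127  125  128  129  128  126    0    3]
 [ 129  126  128  125  125  125  124  126  129  125  130  126  127  126  126  129  126  126  125    0    0]
 [ 123  126  129  126  128  128  126  125  126  128  127  129  129  125  128  126 1083  129  127    0    2]
 [ 116  116  111  114  113  112  114  112  115  113  113  115  114  116  120  123  124  127  115    1    1]]
```

View pics/crop1.png

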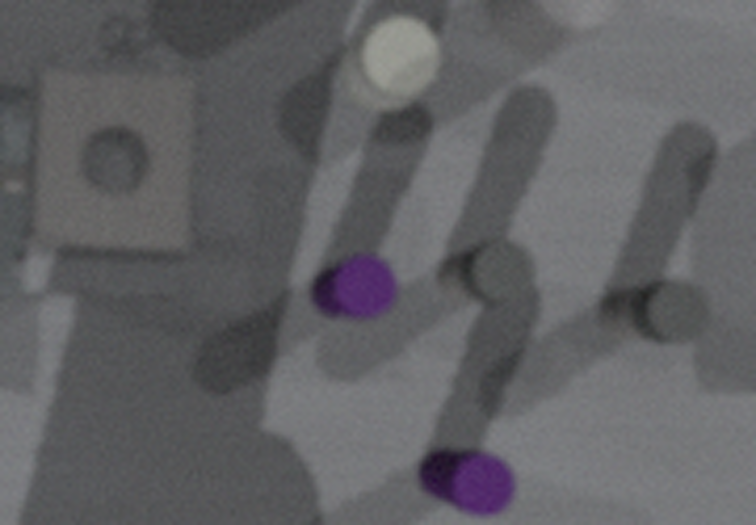

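The crop shows two free grey caps at top px (448,214) and (489,223), purple ones set apart, and the ring hole at (357.6,188.1). I'll refine these and work out the first move.

```bash
cat > go.py <<'E'
import sys; from h import *
def plan(x,y,z,a):
    s=manip.state(); r=R.from_quat(s["tcp_rot"]); t=np.radians(a)
    Y=np.array([np.cos(t),np.sin(t),0]); 
    if r.as_matrix()[:,1]@Y<0: Y=-Y
    Z=np.array([0,0,-1.]); T=R.from_matrix(np.stack([np.cross(Y,Z),Y,Z],1))
    print("t",round(s["clock"],2),"pos",np.round(s["tool_pos"],4),"F",np.round(s["wrist_force"],2),"grip",round(s["grip_width"]*9.4,2),round(s["grasp_force"],1),"j6",round(s["joints"][5],2))
    print("travel",np.round(r.inv().apply(np.array([x,y,z])-s["tool_pos"])*100,2),"rot",np.round((r.inv()*T).as_rotvec(degrees=True),1))
if __name__=="__main__": plan(*map(float,sys.argv[1:5]))
E
cat > see.py <<'E'
from h import *
def circ(t):
    t=t[:,:2]*1000; f=cv2.minEnclosingCircle(t.astype(np.float32)); return t.mean(0).round(1),np.round(f[0],1),round(f[1],1),len(t)
E
python3 - <<'E'
from see import *
d=np.load("top0.npy"); W=world("top",d)
for u,v in((448,214),(488,224)):
    w=W[v-14:v+15,u-14:u+15].reshape(-1,3); print(circ(w[w[:,2]>.089]))
w=W[176:202,345:372].reshape(-1,3); h=w[w[:,2]<.1205]; print("hole",circ(h),h[:,2].mean())
print("rim px ->",atz("top",357.6,188.1,.125))
s=W[160:215,335:385].reshape(-1,3); s=s[(s[:,2]>.1215)&(s[:,2]<.135)]; print("seat",s[:,2].mean(),cv2.minAreaRect((s[:,:2]*1000).astype(np.float32)))
b=W[195:215,255:340].reshape(-1,3); b=b[(b[:,2]>.01)&(b[:,2]<.022)];print("base",cv2.minAreaRect((b[:,:2]*1000).astype(np.float32)))
E
python3 go.py 0.535 -0.318 0.205 -3
```

```text
(array([ 534.1, -312. ]), array([ 511. , -190.1]), 149.3, 194)
(array([ 511.8, -414.1]), array([ 500. , -238.7]), 196.7, 198)
hole (array([597.3, -99.9]), array([ 599.2, -101.2]), 19.6, 178) 0.11519779202157857
rim px -> [ 0.5952836  -0.10201999  0.125     ]
seat 0.12700907185282648 ((596.279296875, -99.335693359375), (84.04712677001953, 96.0131607055664), 86.96112823486328)
base ((566.2828369140625, 46.717491149902344), (194.13058471679688, 49.6163330078125), 89.63860321044922)
t 0.1 pos [0.1919 0.5413 0.2044] F [ 0.31  1.09 -0.01] grip 9.43 0.0 j6 -0.15
travel [-6.106e+01 -6.952e+01  6.000e-02] rot [-0.1  0.1 73.5]
```

```bash
python3 - <<'E'
from see import *
d=np.load("top0.npy"); W=world("top",d)
for u,v in((448,214),(488,224)):
    w=W[v-14:v+15,u-14:u+15].reshape(-1,3); print(circ(w[(w[:,2]>.089)&(w[:,2]<.12)]))
E
python3 -m crank '{"rot":[[0,0,8],[0,0,16],[0,0,24],[0,0,32],[0,0,40]],"travel":[[-3.2,-3.7,0],[-6.4,-7.3,0],[-9.6,-11,0],[-12.8,-14.6,0],[-16,-18.3,0]],"fingers":[9.4,9.4,9.4,9.4,9.4]}' && python3 go.py 0.535 -0.318 0.205 -3
```

```text
(array([ 535.3, -319.1]), array([ 534.6, -319.6]), 18.7, 189)
(array([ 511.9, -416. ]), array([ 512.4, -417.3]), 18.6, 197)
clock: 0.6
tool_pos: [0.2818, 0.3141, 0.205]
tcp_rot: [0.499, 0.867, -0.0, 0.0]
wrist_force: [1.1, -0.1, 0.6]
grip_width: 0.999
grasp_force: 0.0
t 0.6 pos [0.2818 0.3141 0.205 ] F [ 1.14 -0.05  0.64] grip 9.39 0.0 j6 0.11
travel [-6.737e+01 -9.910e+00  3.000e-02] rot [-0.   0.  33.2]
```

```bash
python3 -m crank '{"rot":[[0,0,7],[0,0,14],[0,0,21],[0,0,28],[0,0,33]],"travel":[[-4.8,-0.7,0],[-9.6,-1.4,0],[-14.4,-2.1,0],[-19.2,-2.8,0],[-24,-3.5,0]],"fingers":[9.4,9.4,9.4,9.4,9.4]}' && python3 go.py 0.535 -0.319 0.205 -3
```

```text
clock: 1.1
tool_pos: [0.3734, 0.0895, 0.2053]
tcp_rot: [0.724, 0.69, 0.0, 0.0]
wrist_force: [1.9, 1.0, 1.3]
grip_width: 1.001
grasp_force: 0.0
t 1.1 pos [0.3734 0.0895 0.2053] F [1.86 0.98 1.3 ] grip 9.41 0.0 j6 0.06
travel [-4.003e+01  1.811e+01  3.000e-02] rot [ 0.  -0.   0.2]
```

```bash
python3 -m crank '{"rot":[[0,0,0],[0,0,0],[0,0,0],[0,0,0],[0,0,0]],"travel":[[-4.4,2,0],[-8.8,4,0],[-13.2,6,0],[-17.6,8,0],[-22,10,0]],"fingers":[9.4,9.4,9.4,9.4,9.4]}' >/dev/null && python3 -m crank '{"rot":[[0,0,0],[0,0,0],[0,0,0],[0,0,0],[0,0,0]],"travel":[[-4.4,2,0],[-8.8,4,0],[-13.2,6,0],[-17,7.7,0],[-17.6,8,0]],"fingers":[9.4,9.4,9.4,9.4,9.4]}' >/dev/null && python3 go.py 0.535 -0.319 0.061 -3
```

```text
t 2.1 pos [ 0.536  -0.3164  0.2041] F [ 0.72  0.02 -0.57] grip 9.43 0.0 j6 -0.62
travel [-0.25 -0.08 14.31] rot [-0.   0.   0.3]
```

```bash
python3 -m crank '{"rot":[[0,0,0],[0,0,0],[0,0,0],[0,0,0],[0,0,0]],"travel":[[-0.1,0,4],[-0.2,0,8],[-0.2,-0.1,12],[-0.2,-0.1,14.3],[-0.2,-0.1,14.3]],"fingers":[9.4,9.4,9.4,9.4,9.4]}' >/dev/null && python3 go.py 0.535 -0.319 0.061 -3
```

```text
t 2.6 pos [ 0.5308 -0.3104  0.0573] F [ 1.19  0.26 -0.2 ] grip 9.33 0.0 j6 -0.63
travel [-0.84  0.45 -0.38] rot [-0.5 -0.4  0.5]
```

```bash
python3 -m crank '{"rot":[[0,0,0],[0,0,0]],"travel":[[0,0,0],[0,0,0]],"fingers":[9.4,9.4]}' >/dev/null && python3 go.py 0.535 -0.319 0.061 -3
```

```text
t 2.8 pos [ 0.5361 -0.3148  0.0648] F [-1.1   0.37 -0.18] grip 9.35 0.0 j6 -0.63
travel [-0.42 -0.09  0.38] rot [0.2 0.1 0.5]
```

```bash
python3 -m crank '{"rot":[[0,0,0],[0,0,0],[0,0,0],[0,0,0]],"travel":[[-0.4,0,0.2],[-0.4,0,0.2],[-0.4,0,0.2],[-0.4,0,0.2]],"fingers":[9.4,9.4,9.4,9.4]}' >/dev/null && python3 go.py 0.535 -0.319 0.061 -3; python3 - <<'E'
from see import *
im,d=manip.grab_frame("scene"); cv2.imwrite("pics/s1.png",cv2.resize(im[120:260,150:350,::-1],None,fx=4,fy=4,interpolation=cv2.INTER_CUBIC))
E
```

```text
t 3.2 pos [ 0.5347 -0.3184  0.0609] F [-0.02 -0.36 -0.34] grip 9.38 0.0 j6 -0.63
travel [-0.06  0.04 -0.01] rot [0.  0.  0.5]
```

View pics/s1.png

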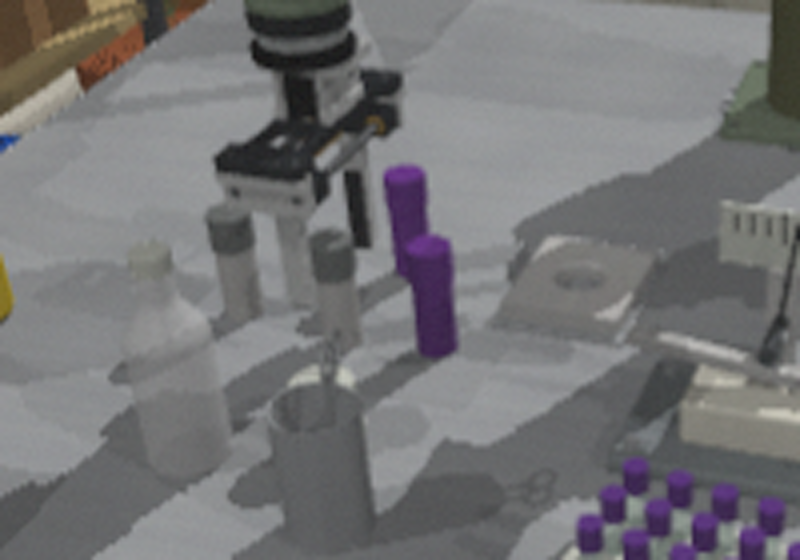

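```bash
python3 - <<'E'
from h import *
s=manip.state();r=R.from_quat(s["tcp_rot"]);print(s["tool_pos"],r.as_matrix().round(2).tolist(),s["clock"])
p=s["tool_pos"]; y=r.as_matrix()[:,1]
for n in("scene","top"):
    print(n,proj(n,[[.535,-.319,.095],[.535,-.319,0],[.512,-.416,.095],[.512,-.416,0],p+y*.047,p-y*.047]).round(1).tolist())
im,d=manip.grab_frame("top"); W=world("top",d); cv2.imwrite("pics/t2.png",cv2.resize(im[120:300,330:530,::-1],None,fx=4,fy=3.3,interpolation=cv2.INTER_CUBIC))
im,d=manip.grab_frame("scene"); W=world("scene",d)
for u,v in((233,182),(236,200),(208,180),(224,190),(239,177)): print(u,v,W[v-1:v+2,u-1:u+2].reshape(-1,3).mean(0).round(3))
E
```

```text
[ 0.53458905 -0.31822435  0.06073065] [[0.04, 1.0, 0.0], [1.0, -0.04, -0.0], [-0.0, 0.0, -1.0]] 3.25
scene [[230.7, 179.3], [234.3, 205.0], [205.4, 172.6], [210.0, 197.7], [225.4, 196.4], [238.8, 181.7]]
top [[448.9, 214.1], [438.7, 215.9], [490.2, 223.5], [476.4, 224.5], [445.0, 195.9], [444.4, 234.2]]
233 182 [ 0.547 -0.306  0.094]
236 200 [ 0.545 -0.305  0.027]
208 180 [ 0.524 -0.404  0.076]
224 190 [ 0.591 -0.317  0.089]
239 177 [ 0.487 -0.314  0.078]
```

View pics/t2.png

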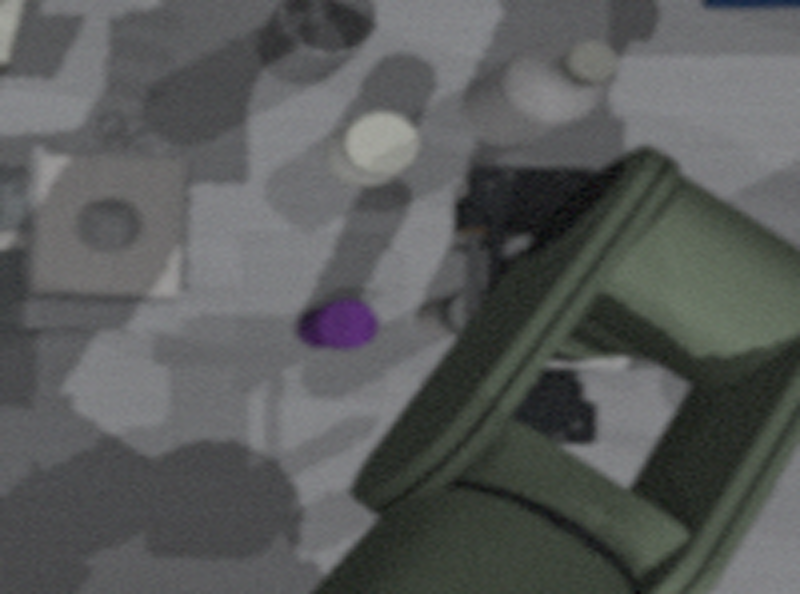

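The scene depth puts the carrier surface at (0.547,-0.306), the near finger at (0.591,-0.317) and the far finger at (0.487,-0.314). They straddle the carrier, so I'll close and lift.

```bash
python3 -m crank '{"rot":[[0,0,0],[0,0,0],[0,0,0],[0,0,0],[0,0,0]],"travel":[[0,0,0],[0,0,0],[0,0,0],[0,0,0],[0,0,0]],"fingers":[3,3,3,3,3]}' | tail -2 && python3 -m crank '{"rot":[[0,0,0],[0,0,0],[0,0,0],[0,0,0],[0,0,0]],"travel":[[0,0,0],[0,0,0],[0,0,-3],[0,0,-7],[0,0,-11]],"fingers":[3,3,3,3,3]}' | tail -2 && python3 go.py 0.596 -0.1005 0.211 -3
```

```text
grip_width: 0.612
grasp_force: 0.0
grip_width: 0.38
grasp_force: 30.0
t 4.35 pos [ 0.5335 -0.3173  0.1701] F [ 0.83 -0.29 -1.83] grip 3.57 30.0 j6 -0.63
travel [21.95  5.28 -4.06] rot [-0.2 -0.1  0.5]
```

```bash
python3 -m crank '{"rot":[[0,0,0],[0,0,0],[0,0,0],[0,0,0],[0,0,0]],"travel":[[1,0,-4],[5,1,-4],[9,2,-4],[13,3,-4],[17,4.1,-4]],"fingers":[3,3,3,3,3]}' >/dev/null && python3 -m crank '{"rot":[[0,0,0],[0,0,0],[0,0,0],[0,0,0.4],[0,0,0.4]],"travel":[[2.5,0.6,0],[4,1.1,0],[5,1.2,0],[5,1.2,0],[5,1.2,0]],"fingers":[3,3,3,3,3]}' >/dev/null && python3 go.py 0.596 -0.1005 0.211 -3;  python3 - <<'E'
from h import *
im,d=manip.grab_frame("scene"); W=world("scene",d); cv2.imwrite("pics/s3.png",cv2.resize(im[110:240,210:360,::-1],None,fx=4.5,fy=4.5,interpolation=cv2.INTER_CUBIC))
s=manip.state()
p=s["tool_pos"]; f=p-[0,0,.061]
print(proj("scene",[f,f+[0,0,.064],f+[0,0,.095],[.596,-.1005,.125]]).round(1).tolist())
E
```

```text
t 5.35 pos [ 0.5968 -0.1017  0.2103] F [ 0.6  -0.22 -1.78] grip 3.54 30.0 j6 -0.26
travel [ 0.12 -0.09 -0.07] rot [-0.  0.  0.]
[[292.2, 181.4], [291.4, 160.5], [291.0, 149.9], [293.1, 188.8]]
```

View pics/s3.png

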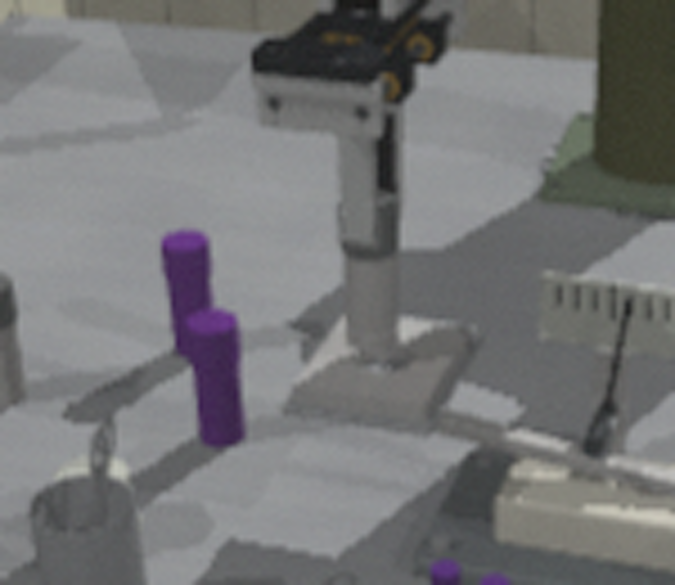

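```bash
python3 - <<'E'
from h import *
s=manip.state(); print(s["tool_pos"])
im,d=manip.grab_frame("scene"); W=world("scene",d)
for v in range(154,200): print(v,im[v,290:295].mean((0,1)).round(),np.median(W[v,288:297],0).round(4))
# lateral axis of the barrel
m=W[170:182,280:306]; 
for v in (170,174,178): 
    k=[u for u in range(275,312) if abs(W[v,u,0]-.6)<.04 and W[v,u,2]>.135 and abs(W[v,u,1]+.1)<.03]; print(v,k[0],k[-1],len(k))
E
```

```text
[ 0.59685393 -0.10194833  0.21032686]
154 104.0 [ 0.6238 -0.0941  0.2447]
155 104.0 [ 0.6242 -0.0937  0.2424]
156 102.0 [ 0.624  -0.0916  0.2393]
157 104.0 [ 0.6237 -0.0914  0.2365]
158 102.0 [ 0.623  -0.0907  0.2335]
159 101.0 [ 0.6237 -0.0909  0.2316]
160 101.0 [ 0.6221 -0.0916  0.227 ]
161 102.0 [ 0.6245 -0.0917  0.2251]
162 102.0 [ 0.6229 -0.0918  0.2216]
163 97.0 [ 0.6233 -0.0911  0.22  ]
164 86.0 [ 0.6177 -0.0933  0.2131]
165 74.0 [ 0.6111 -0.0958  0.2074]
166 68.0 [ 0.6123 -0.0961  0.2047]
167 78.0 [ 0.6096 -0.097   0.2008]
168 98.0 [ 0.6103 -0.0967  0.1975]
169 107.0 [ 0.6098 -0.0979  0.1942]
170 107.0 [ 0.6097 -0.0974  0.1918]
171 108.0 [ 0.6102 -0.0961  0.1888]
172 107.0 [ 0.6083 -0.0971  0.1852]
173 107.0 [ 0.6099 -0.0977  0.1829]
174 107.0 [ 0.6088 -0.0976  0.1788]
175 107.0 [ 0.61   -0.0969  0.1765]
176 107.0 [ 0.6117 -0.0974  0.1741]
177 106.0 [ 0.6089 -0.0982  0.1699]
178 107.0 [ 0.6096 -0.0958  0.167 ]
179 107.0 [ 0.6095 -0.0984  0.1638]
180 105.0 [ 0.6092 -0.0977  0.1613]
181 106.0 [ 0.6093 -0.099   0.1572]
182 105.0 [ 0.6108 -0.0987  0.155 ]
183 106.0 [ 0.6102 -0.0988  0.1517]
184 109.0 [ 0.6095 -0.0988  0.1477]
185 109.0 [ 0.6103 -0.0988  0.1453]
186 107.0 [ 0.6101 -0.0987  0.1418]
187 107.0 [ 0.6078 -0.0992  0.1385]
188 104.0 [ 0.5801 -0.1084  0.1178]
189 102.0 [ 0.5805 -0.1084  0.1144]
190 96.0 [ 0.587  -0.1063  0.1152]
191 119.0 [ 0.5903 -0.1059  0.1143]
192 127.0 [ 0.6146 -0.0984  0.1262]
193 119.0 [ 0.6202 -0.0957  0.1266]
194 117.0 [ 0.6252 -0.0928  0.1258]
195 117.0 [ 0.631  -0.0935  0.1261]
196 117.0 [ 0.6346 -0.0931  0.1259]
197 116.0 [ 0.6404 -0.0909  0.126 ]
198 112.0 [ 0.6418 -0.0901  0.1247]
199 109.0 [ 0.6407 -0.0909  0.1199]
170 287 297 11
174 287 297 11
178 287 298 11
```

```bash
python3 - <<'E'
from h import *
W=world("scene",np.load("scene0.npy")); s=W[165:220,255:330].reshape(-1,3)
s=s[(s[:,2]>.1215)&(s[:,2]<.1305)&(abs(s[:,0]-.6)<.08)&(abs(s[:,1]+.1)<.08)]; print(len(s),s[:,2].mean(),cv2.minAreaRect((s[:,:2]*1000).astype(np.float32)))
a=cv2.imread("pics/scene0.png"); 
print(proj("scene",[[.596,-.1,.125],[.596+.018,-.1,.125],[.596-.018,-.1,.125],[.596,-.082,.125],[.596,-.118,.125]]).round(1).tolist())
cv2.imwrite("pics/ring.png",cv2.resize(a[170:215,260:330],None,fx=10,fy=10,interpolation=cv2.INTER_CUBIC))
im,d=manip.grab_frame("scene")
E
```

```text
530 0.12568452356363188 ((593.8247680664062, -95.48483276367188), (84.68771362304688, 101.42051696777344), 86.9975357055664)
[[293.2, 188.8], [291.5, 192.1], [295.0, 185.7], [299.4, 189.6], [287.1, 188.1]]
```

View pics/ring.png

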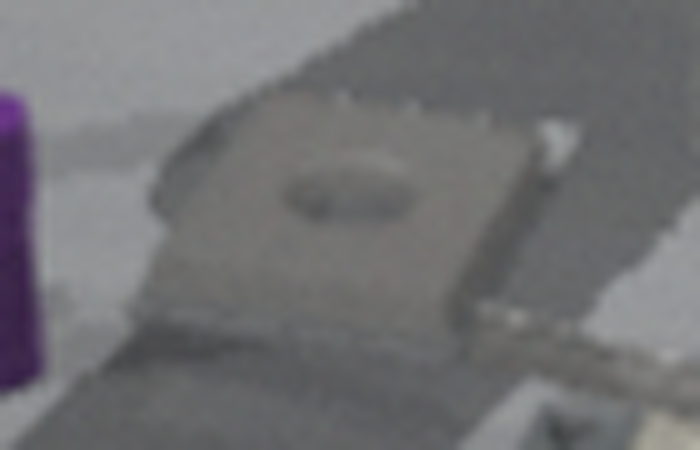

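The view shows the ring centre at scene px (294.4,188.8). The held barrel is about 1.3 px to its left, roughly 3–4 mm in y. The carrier also sits about 12 mm lower in the grip, with its foot at TCP−0.073. I'll correct for both and lower gently.

```bash
cat > chk.py <<'E'
from h import *
import sys
im,d=manip.grab_frame("scene"); W=world("scene",d); s=manip.state()
a=W[150:235,250:335].reshape(-1,3); 
# seat plate top away from carrier: robust mode of heights over the plate's near part
m=(a[:,0]>.618)&(a[:,0]<.638)&(a[:,1]>-.13)&(a[:,1]<-.075)&(a[:,2]>.07)&(a[:,2]<.15); z=a[m][:,2]
foot=s["tool_pos"][2]-.073
print("seat z",np.median(z).round(4),m.sum(),"foot",foot.round(4),"depth in",(np.median(z)-.0008-foot).round(4),"pos",s["tool_pos"].round(4),"F",s["wrist_force"].round(2),"t",s["clock"])
E
python3 -m crank '{"rot":[[0,0,0],[0,0,0],[0,0,0],[0,0,0],[0,0,0]],"travel":[[0.35,-0.1,0],[0.35,-0.1,0.5],[0.35,-0.1,0.8],[0.35,-0.1,1],[0.35,-0.1,1]],"fingers":[3,3,3,3,3]}' >/dev/null; python3 chk.py;  python3 -m crank '{"rot":[[0,0,0],[0,0,0],[0,0,0],[0,0,0],[0,0,0]],"travel":[[0,0,0.2],[0,0,0.5],[0,0,0.8],[0,0,1],[0,0,1]],"fingers":[3,3,3,3,3]}' >/dev/null; python3 -m crank '{"rot":[[0,0,0],[0,0,0],[0,0,0],[0,0,0],[0,0,0]],"travel":[[0,0,0],[0,0,0],[0,0,0],[0,0,0],[0,0,0]],"fingers":[3,3,3,3,3]}' >/dev/null;python3 chk.py
```

```text
seat z 0.126 80 foot 0.127 depth in -0.0018 pos [ 0.5961 -0.0971  0.2   ] F [-0.25  0.87 -1.52] t 6.05
seat z 0.1183 77 foot 0.1175 depth in -0.0 pos [ 0.5964 -0.0972  0.1905] F [ 0.06 -0.36 -0.46] t 7.1
```

```bash
python3 - <<'E'
from h import *
from scipy.optimize import least_squares
s=manip.state()
im,d=manip.grab_frame("scene"); W=world("scene",d); a=W[150:235,250:335].reshape(-1,3)
b=a[(a[:,2]>.13)&(a[:,2]<.175)&(np.hypot(a[:,0]-.596,a[:,1]+.097)<.026)]
f=least_squares(lambda p:np.hypot(b[:,0]-p[0],b[:,1]-p[1])-.016,[.59,-.1],loss="soft_l1",f_scale=.001); print("barrel axis scene frame",f.x.round(4),len(b),"tcp",s["tool_pos"].round(4),"torque",s["wrist_torque"].round(3),"F",s["wrist_force"].round(2))
# plate + hole in both initial clouds: local frame coordinates, edges at 50% density
for n,box in(("scene",(150,235,250,335)),("top",(155,225,330,390))):
    V=world(n,np.load(n+"0.npy")); v=V[box[0]:box[1],box[2]:box[3]].reshape(-1,3)
    th=np.radians(-3); ax=np.array([np.cos(th),np.sin(th)]); ay=np.array([-np.sin(th),np.cos(th)]); q=(v[:,:2]-[.596,-.1]); X=q@ax*1000;Y=q@ay*1000
    m=(v[:,2]>.121)&(v[:,2]<.132)&(abs(X)<60)&(abs(Y)<60)
    print(n,"X pct",np.percentile(X[m&(abs(Y)<36)],[.5,2,98,99.5]).round(1),"Y pct",np.percentile(Y[m&(abs(X)<40)],[.5,2,98,99.5]).round(1),"mean",X[m].mean().round(1),Y[m].mean().round(1))
E
```

```text
barrel axis scene frame [ 0.5948 -0.0973] 156 tcp [ 0.5964 -0.0972  0.1905] torque [-0.237 -0.109  0.011] F [ 0.06 -0.36 -0.46]
scene X pct [-52.2 -48.5  46.6  48.1] Y pct [-36.7 -35.7  46.3  46.7] mean 2.5 5.8
top X pct [-47.6 -46.4  46.8  47.9] Y pct [-41.1 -40.1  41.4  42.4] mean -0.1 0.4
```

```bash
python3 -m crank '{"rot":[[0,0,0],[0,0,0],[0,0,0],[0,0,0],[0,0,0]],"travel":[[0.1,0,0],[0.2,0,0],[0.25,0,0],[0.25,0,0],[0.25,0,0]],"fingers":[3,3,3,3,3]}' >/dev/null;  python3 -m crank '{"rot":[[0,0,0],[0,0,0],[0,0,0],[0,0,0],[0,0,0]],"travel":[[0,0,0],[0,0,0],[0,0,0],[0,0,0],[0,0,0]],"fingers":[3,3,3,3,3]}' >/dev/null;python3 chk.py; python3 - <<'E'
from h import *
print(manip.state()["wrist_torque"].round(3))
E
```

```text
seat z 0.126 78 foot 0.1175 depth in 0.0077 pos [ 0.5964 -0.0946  0.1905] F [ 0.17 -0.33 -2.47] t 8.2
[0.005 0.076 0.004]
```

It's in: the seat sprang back up with the foot 8 mm inside. I'll seat it down to the pan face and release.

```bash
python3 -m crank '{"rot":[[0,0,0],[0,0,0],[0,0,0],[0,0,0],[0,0,0]],"travel":[[0,0,0.3],[0,0,0.6],[0,0,0.9],[0,0,0.9],[0,0,0.9]],"fingers":[3,3,3,3,3]}' >/dev/null; python3 chk.py; python3 -m crank '{"rot":[[0,0,0],[0,0,0],[0,0,0],[0,0,0],[0,0,0]],"travel":[[0,0,0],[0,0,0],[0,0,0],[0,0,0],[0,0,0]],"fingers":[5.5,5.5,5.5,5.5,5.5]}' |tail -2;  python3 -m crank '{"rot":[[0,0,0],[0,0,0],[0,0,0],[0,0,0],[0,0,0]],"travel":[[0,0,0],[0,0,0],[0,0,0],[0,0,0],[0,0,0]],"fingers":[5.5,5.5,5.5,5.5,5.5]}'|tail -2; python3 chk.py;python3 -m crank '{"rot":[[0,0,0],[0,0,0],[0,0,0],[0,0,0],[0,0,0]],"travel":[[0,0,0],[0,0,0],[0,0,0],[0,0,0],[0,0,0]],"fingers":[5.5,5.5,5.5,5.5,5.5]}'|tail -2; python3 chk.py
```

```text
seat z 0.1204 78 foot 0.1084 depth in 0.0111 pos [ 0.5964 -0.0947  0.1814] F [ 0.01 -0.23 -0.8 ] t 8.75
grip_width: 0.586
grasp_force: 0.0
grip_width: 0.584
grasp_force: 0.0
seat z 0.1084 81 foot 0.1084 depth in -0.0008 pos [ 0.5964 -0.0946  0.1814] F [ 0.06 -0.4   0.63] t 9.8
grip_width: 0.585
grasp_force: 0.0
seat z 0.1083 84 foot 0.1084 depth in -0.0009 pos [ 0.5964 -0.0946  0.1814] F [ 0.19 -0.27  0.28] t 10.35
```

The seat settled at 0.108, against 0.107 for level, so this carrier matches and stays. Next I'll retract and fetch the other one.

```bash
python3 -m crank '{"rot":[[0,0,0],[0,0,0],[0,0,0],[0,0,0],[0,0,0]],"travel":[[0,0,-1.5],[0,0,-4],[0,0,-7],[0,0,-7],[0,0,-7]],"fingers":[5.5,5.5,5.5,5.5,5.5]}' >/dev/null; python3 chk.py; python3 go.py 0.5115 -0.415 0.2 -3
```

```text
seat z 0.1083 78 foot 0.1786 depth in -0.0711 pos [ 0.5963 -0.0946  0.2516] F [-0.19  0.1   0.04] t 10.9
t 10.9 pos [ 0.5963 -0.0946  0.2516] F [-0.19  0.1   0.04] grip 5.51 0.0 j6 -0.25
travel [-32.43  -6.83   5.16] rot [0.  0.  0.1]
```

```bash
python3 -m crank '{"rot":[[0,0,0],[0,0,0],[0,0,0],[0,0,0],[0,0,0]],"travel":[[-3.5,-0.7,0],[-7.5,-1.6,0],[-11.5,-2.4,0],[-15.5,-3.3,0],[-19.5,-4.1,0]],"fingers":[9.4,9.4,9.4,9.4,9.4]}' >/dev/null;python3 -m crank '{"rot":[[0,0,0],[0,0,0],[0,0,0],[0,0,0],[0,0,0]],"travel":[[-4,-0.8,0],[-8,-1.7,0],[-11,-2.3,0.5],[-12.9,-2.7,3],[-12.9,-2.7,5.2]],"fingers":[9.4,9.4,9.4,9.4,9.4]}' >/dev/null;python3 -m crank '{"rot":[[0,0,0],[0,0,0],[0,0,0]],"travel":[[0,0,0],[0,0,0],[0,0,0]],"fingers":[9.4,9.4,9.4]}' >/dev/null; python3 go.py 0.5115 -0.415 0.058 -3
```

```text
t 12.2 pos [ 0.5126 -0.4146  0.2005] F [-0.16  0.52  0.02] grip 9.37 0.0 j6 -0.76
travel [-0.03 -0.12 14.25] rot [0.1 0.1 0.1]
```

Descend, settle, close fully, then lift.

```bash
python3 -m crank '{"rot":[[0,0,0],[0,0,0],[0,0,0],[0,0,0],[0,0,0]],"travel":[[0,-0.1,3.5],[0,-0.1,7],[0,-0.1,10.5],[0,-0.1,13.3],[0,-0.1,14.2]],"fingers":[9.4,9.4,9.4,9.4,9.4]}' >/dev/null;python3 -m crank '{"rot":[[0,0,0],[0,0,0],[0,0,0],[0,0,0],[0,0,0]],"travel":[[0,0,0],[0,0,0],[0,0,0],[0,0,0],[0,0,0]],"fingers":[9.4,9.4,9.4,9.4,3]}' >/dev/null;python3 go.py 0.5115 -0.415 0.058 -3; python3 -m crank '{"rot":[[0,0,0],[0,0,0],[0,0,0],[0,0,0],[0,0,0]],"travel":[[0,0,0],[0,0,0],[0,0,0],[0,0,0],[0,0,0]],"fingers":[3,3,3,3,3]}' |tail -2;python3 -m crank '{"rot":[[0,0,0],[0,0,0],[0,0,0],[0,0,0],[0,0,0]],"travel":[[0,0,0],[0,0,0],[0,0,0],[0,0,0],[0,0,0]],"fingers":[3,3,3,3,3]}' |tail -2
```

```text
t 13.2 pos [ 0.5116 -0.4153  0.0588] F [-0.21  0.11  0.26] grip 8.92 0.0 j6 -0.76
travel [ 0.03 -0.01  0.08] rot [0.1 0.1 0.1]
grip_width: 0.526
grasp_force: 0.0
grip_width: 0.379
grasp_force: 30.0
```

```bash
python3 -m crank '{"rot":[[0,0,0],[0,0,0],[0,0,0],[0,0,0],[0,0,0]],"travel":[[0,0,-2],[0,0,-6],[0,0,-10],[0,0,-13.5],[0,0,-14]],"fingers":[3,3,3,3,3]}' >/dev/null;python3 go.py 0.43 -0.05 0.198 -3
```

```text
t 14.7 pos [ 0.5134 -0.4172  0.2038] F [ 0.82  0.31 -0.09] grip 3.57 30.0 j6 -0.76
travel [ 36.25 -10.21   0.23] rot [0.5 0.4 0.1]
```

```bash
python3 -m crank '{"rot":[[0,0,0],[0,0,0],[0,0,0],[0,0,0],[0,0,0]],"travel":[[3,-0.8,0],[7,-2,0],[11.5,-3.2,0],[16,-4.5,0],[20.5,-5.8,0]],"fingers":[3,3,3,3,3]}' >/dev/null;python3 -m crank '{"rot":[[0,0,0],[0,0,0],[0,0,0],[0,0,0],[0,0,0]],"travel":[[4.5,-1.3,0],[9,-2.5,0],[13.5,-3.9,0],[15.8,-4.4,0],[15.8,-4.4,0]],"fingers":[3,3,3,3,3]}' >/dev/null;python3 go.py 0.43 0.25 0.198 -3; python3 go.py 0.503 0.343 0.198 -5
```

```text
t 15.7 pos [ 0.4256 -0.0439  0.1957] F [ 0.1  -0.46 -1.97] grip 3.57 30.0 j6 -0.26
travel [29.38 -0.93 -0.18] rot [-0.2 -0.1  0.3]
t 15.7 pos [ 0.4256 -0.0439  0.1957] F [ 0.1  -0.46 -1.97] grip 3.57 30.0 j6 -0.26
travel [39.01  5.92 -0.19] rot [-0.2 -0.1  2.3]
```

```bash
python3 -m crank '{"rot":[[0,0,0],[0,0,0],[0,0,0],[0,0,0],[0,0,0]],"travel":[[3.5,-0.1,0],[8,-0.3,0],[12.5,-0.4,0],[17,-0.6,0],[21.5,-0.7,0]],"fingers":[3,3,3,3,3]}' >/dev/null;python3 -m crank '{"rot":[[0,0,0],[0,0,0],[0,0,1],[0,0,2],[0,0,2]],"travel":[[4.5,0.3,0],[9,2.2,0],[13,4.5,0],[16.5,6.2,0],[17.5,6.6,0]],"fingers":[3,3,3,3,3]}' >/dev/null;python3 -m crank '{"rot":[[0,0,0],[0,0,0],[0,0,0]],"travel":[[0,0,0],[0,0,0],[0,0,0]],"fingers":[3,3,3]}' >/dev/null; python3 go.py 0.503 0.343 0.062 -5
python3 - <<'E'
from h import *
im,d=manip.grab_frame("scene"); cv2.imwrite("pics/s8.png",cv2.resize(im[100:300,290:490,::-1],None,fx=3,fy=3,interpolation=cv2.INTER_CUBIC))
E
```

```text
t 17.0 pos [0.5061 0.3378 0.197 ] F [ 0.33  1.21 -1.73] grip 3.52 30.0 j6 0.53
travel [ 0.5  -0.34 13.5 ] rot [-0.1  0.1 -0. ]
```

View pics/s8.png

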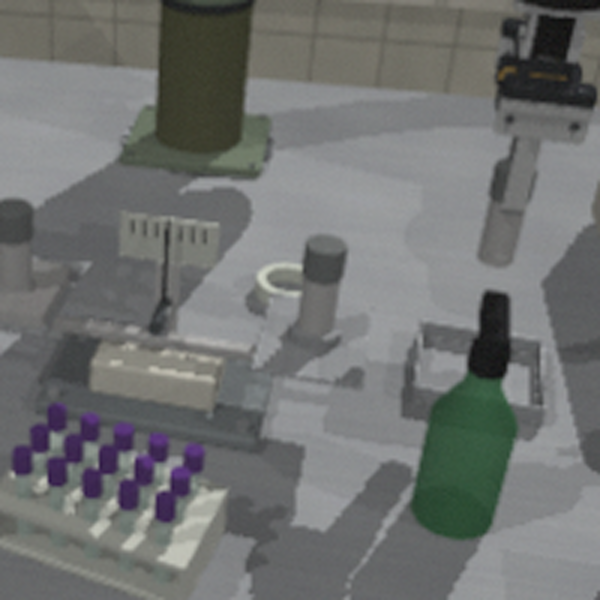

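The crop shows the carrier held above the tray at about scene px (456,180), and the beam needle vertical, so it is level. I'll measure the foot before lowering.

```bash
python3 - <<'E'
from h import *
im,d=manip.grab_frame("scene"); W=world("scene",d); s=manip.state(); b=W[140:200,435:480].reshape(-1,3)
b=b[(np.hypot(b[:,0]-s["tool_pos"][0],b[:,1]-s["tool_pos"][1])<.025)&(b[:,2]>.04)]
print(s["tool_pos"].round(4),"foot",np.percentile(b[:,2],[0,1,3]).round(4),len(b))
E
```

```text
[0.5062 0.3382 0.1976] foot [0.1418 0.1428 0.1449] 343
```

```bash
python3 -m crank '{"rot":[[0,0,0],[0,0,0],[0,0,0],[0,0,0],[0,0,0]],"travel":[[0.5,-0.3,3],[0.5,-0.3,7],[0.5,-0.3,11],[0.5,-0.3,12.6],[0.5,-0.3,12.8]],"fingers":[3,3,3,3,3]}' >/dev/null;python3 -m crank '{"rot":[[0,0,0],[0,0,0],[0,0,0],[0,0,0],[0,0,0]],"travel":[[0,0,0],[0,0,0],[0,0,0],[0,0,0.4],[0,0,0.6]],"fingers":[3,3,3,3,3]}' >/dev/null;python3 -m crank '{"rot":[[0,0,0],[0,0,0],[0,0,0]],"travel":[[0,0,0],[0,0,0],[0,0,0]],"fingers":[3,3,3]}' >/dev/null; python3 go.py 0.503 0.343 0.060 -5
```

```text
t 18.4 pos [0.5039 0.3448 0.0634] F [ 0.22  0.77 -0.99] grip 3.58 30.0 j6 0.54
travel [-0.18 -0.07  0.34] rot [-0.   0.   0.1]
```

```bash
python3 -m crank '{"rot":[[0,0,0],[0,0,0],[0,0,0],[0,0,0],[0,0,0]],"travel":[[0,0,0.1],[0,0,0.2],[0,0,0.25],[0,0,0.25],[0,0,0.25]],"fingers":[3,3,3,3,3]}' >/dev/null; python3 go.py 0.503 0.343 0.060 -5;  python3 -m crank '{"rot":[[0,0,0],[0,0,0]],"travel":[[0,0,0.1],[0,0,0.1]],"fingers":[3,3]}' >/dev/null; python3 go.py 0.503 0.343 0.060 -5
```

```text
t 18.9 pos [0.5039 0.3448 0.0609] F [-0.73  0.24 -1.22] grip 3.57 30.0 j6 0.54
travel [-0.18 -0.07  0.09] rot [-0.   0.   0.1]
t 19.1 pos [0.5041 0.3449 0.0604] F [ 0.03 -0.3   1.25] grip 3.56 30.0 j6 0.54
travel [-0.2  -0.1   0.04] rot [ 0.  -0.   0.1]
```

Contact: Fz rose by about 2.5 N. Release, retract and check.

```bash
for i in 1 2; do python3 -m crank '{"rot":[[0,0,0],[0,0,0],[0,0,0],[0,0,0],[0,0,0]],"travel":[[0,0,0],[0,0,0],[0,0,0],[0,0,0],[0,0,0]],"fingers":[7,7,7,7,7]}' |tail -2; done; python3 -m crank '{"rot":[[0,0,0],[0,0,0],[0,0,0],[0,0,0],[0,0,0]],"travel":[[0,0,-2],[0,0,-6],[0,0,-10],[0,0,-14],[0,0,-17]],"fingers":[7,7,7,7,7]}' >/dev/null; python3 -m crank '{"rot":[[0,0,0],[0,0,0],[0,0,0],[0,0,0],[0,0,0]],"travel":[[0,-4,0],[0,-8,0],[0,-12,0],[0,-15,0],[0,-15,0]],"fingers":[7,7,7,7,7]}'; python3 - <<'E'
from h import *
im,d=manip.grab_frame("top"); W=world("top",d); a=W[130:290,130:400].reshape(-1,3)
for n,c,z0 in(("tray",(.503,.343),.07),("pan",(.596,-.095),.165)):
    b=a[(np.hypot(a[:,0]-c[0],a[:,1]-c[1])<.05)&(a[:,2]>z0)&(a[:,2]<.25)]; print(n,len(b),b.mean(0).round(4) if len(b) else 0,np.ptp(b,0).round(3) if len(b) else 0)
p=a[(a[:,0]>.56)&(a[:,0]<.57)&(abs(a[:,1]+.097)<.03)&(a[:,2]>.05)]; print("seat z",np.median(p[:,2]))
i2,_=manip.grab_frame("scene")
cv2.imwrite("pics/f.png",np.hstack([cv2.resize(im[110:290,130:400,::-1],(400,300)),cv2.resize(i2[110:290,230:500,::-1],(400,300))]))
E
```

```text
grip_width: 0.735
grasp_force: 0.0
grip_width: 0.747
grasp_force: 0.0
clock: 21.1
tool_pos: [0.3511, 0.3579, 0.23]
tcp_rot: [0.736, 0.677, -0.0, -0.0]
wrist_force: [0.9, -0.3, -0.2]
grip_width: 0.746
grasp_force: 0.0
tray 225 [0.5046 0.3373 0.0955] [0.034 0.035 0.033]
pan 230 [ 0.5965 -0.0989  0.1906] [0.035 0.035 0.03 ]
seat z 0.10899807935333572
```

View pics/f.png

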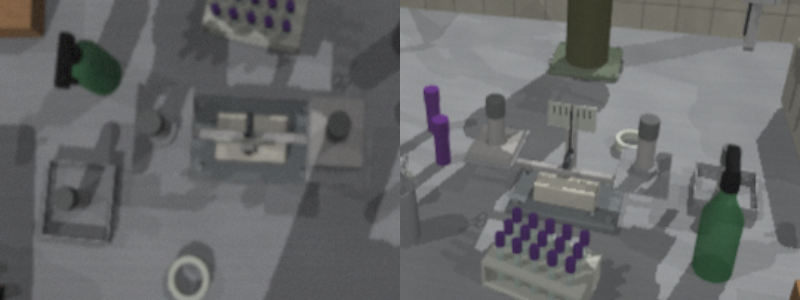

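The final view shows one carrier in the tray at left px (67,198) and the other in the ring at (339,125). The seat height is 0.108–0.109, so the beam is level, and the bystanders are unmoved.

```bash
python3 -c "
from workcell import manip
print(manip.hand_in())"
```

```text
the job is handed in; nothing more can be done
None
```

I handed the job in at about 21 s: the carrier that balanced the reference is let go, fully down in the ring with the beam level, and the other stands upright in the steel tray; no verdict came back.

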